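# Slide the wax dish home under the splash guard

## Robot

A 6-joint arm with a two-finger parallel gripper is mounted at the origin on the work surface. World frame = base frame: x ahead of the robot, y to its left, z up, the work surface at z = 0. Lengths are in m, angles in rad, forces in N, time in s.
With the tool pointing down it reaches from about 0.375 to 0.9 m from the base axis. Payload 3.1 kg.
Tool frame: the origin (TCP) lies between the finger pads; the fingertips stand 8 mm ahead of it and the grasp point (between the pads) lies 11 mm behind it; z points along the fingers, y is the line along which they close (so a half turn about z gives the same grasp; the last joint's range is limited). The gripper opens to 87 mm and grips with 3 to 60 N. Pads are 19 mm wide; open, the fingers measure 117 mm over their backs; the gripper's body (75 mm by 190 mm) begins 51 mm behind the grasp point.
Start: joints at [0.966, 0.527, 1.433, -0, 1.181, -0.178], TCP at [0.259, 0.569, 0.231] pointing down, gripper open.
Joint ranges: [-3.08, 3.08], [-0.75, 2.2], [0.22, 2.44], [-1.43, 4.57], [0, 2.65], [-2.85, 2.85]. Speed limits (rad/s): [2.79, 2.79, 3.14, 3.14, 3.14, 3.14].

## Interface

Orientations are given as a unit quaternion [x, y, z, w].
In Python, from rig import robot gives the robot as it stands.
- The arm moves only by the tool move_arm, never from a script. Its argument "motion" is text: rows parted by semicolons, each of 5 numbers parted by spaces: the opening, from -1 (shut) to 1 (fully open), then the shift along the tool's x, y, z normalised to -1 to 1, where 1 is 0.2 m, then the turn about the tool's z normalised to -1 to 1, where 1 is pi rad. A call has 1 to 12 rows; each row is the pose to reach, as a shift and turn from the pose commanded when the call began, along the tool's axes at that moment, turning the shorter way round; what a row does not reach only later rows make up. A row lasts 1/12 s, in which the tool goes at most 41.7 mm and 7.16 degrees, less where a joint would pass 70% of its speed; a pose out of reach is approached as far as the arm can. A call with a number of a shift or a turn outside -1 to 1 is refused whole. A call with a gripper value outside its range is refused whole. The fingers move at their own pace and stop on an object; "newtons" is the grip in N (left out, the last holds). Time passes only in rows, so rows that repeat a pose let the fingers close. It gives the time, the measured TCP pose, the force, the opening and the grip force at its end, in the units of the state.
- robot.get_obs(): the state, without advancing time (a new reading comes with each control period).
- robot.camera(name): name is "scene" or "side" or "wrist"; returns (picture, depth): 384x512x3 uint8, red, green, blue; 384x512 float32, m along the optical axis (not along the pixel's ray), 0 where there is no reading.
- robot.camera_model(name): a dict with "mtx" (3x3 intrinsics, pixels), "position" and "attitude" of the camera in the world. Camera axes: x right, y down, z forward; pixel columns grow to the right and rows downward; lengths in m; the calibration is good to about 2 mm. A picture is of the moment at which its call begins: read the wrist's pose just before it. camera_model takes no time and is no camera call; for the wrist camera it gives the pose at the moment of the call.
- robot.hand_in(): hands the job in; it is judged then, once.
The state is a dict: "time": time; "q": joint angles; "joint_velocities": joint speeds; "joint_torque": joint torques, N m; "position": TCP position; "tool_rot": TCP orientation; "ft_force": force on the tool from outside, world axes, zero at the start; "moment": the same for the moment, N m; "grip_width": finger opening in m; "grip_force": force on a finger pad.
Only numpy, scipy, OpenCV 4.12 (cv2) and the standard library are available. Lean on these libraries where they do the work, as an engineer would, in place of code of your own. Each camera call takes 0.05 s, during which the arm holds its last target. There are 200 camera calls.

## Task

Slide the heavy plaster wax dish along the bench, up the bevelled front edge of the low steel plate and in under the clear splash guard, until it stands flat against both stop pins; finish with a definite but gentle press of about 6 to 8 N against the pins (never ramming them), then back off. Keep the dish on the surface all the way, do not lift or tip it, do not bump the guard, and leave the burner, bottle, small mixing dish and wax knife where they are.

Things in the scene. Friction and masses are not known exactly. Their poses are not given: they have to be found in the camera images.
- dish: Wax dish: round plaster dish, 90 mm outer diameter, 40 mm high, smooth vertical wall, filled almost to the brim with solid flesh-coloured wax; too wide for the gripper. About 0.3 to 0.6 kg; 2 to 7 N keep it sliding, a little more on the bevel. Origin: centre of its underside; z up. Its yaw has no meaning.
- station: Fixed warming station: steel plate 5 mm thick, 160 mm wide (y -80 to +80 mm). Front bevel rises from the bench at x = -79 mm to the plate top at x = -55 mm; flat to x = +60 mm, where a 15 mm high white block stands. Origin: on the bench below the home spot; x points inward, the way the dish goes in (away from the robot, turned up to 0.2 rad), y left, z up.
- home (a point): The home spot: a point on the plate's top, 5 mm above the bench, above the station's origin, axes as the station's. The centre of the dish's underside is here when the dish stands against both pins.
- pins: Two fixed rigid upright steel stop pins, 10 mm diameter, top 33 mm above the bench, at x = +35.4 mm, y = +35.4 and -35.4 mm in the station's frame: the dish's far wall rests against both, as in a V. Origin and axes as the station's.
- guard: Fixed clear sheet over the plate, aluminium bar along its front edge, on four 10 mm round posts. Station frame. Underside at z = 115 mm, bar top 127 mm; x from -47 (front of bar) to +100 mm, y +-140 mm; posts at x = 0 and 90, y = +-130 mm. An upright gripper's body hits the bar before the dish (near wall at x = -45 mm when home) is in: lean the tool back 25 to 45 deg, tips forward.
- burner: Bystander: steel bench burner, base 80 x 70 mm, brass and steel tube to 130 mm height. Origin: centre of its underside.
- bottle: Bystander: white plastic bottle, 48 mm diameter, 130 mm high. Origin: centre of its underside.
- mixing_dish: Bystander: small white porcelain bowl, 64 mm diameter, 30 mm high. Origin: centre of its underside.
- knife: Bystander: wax knife with wooden handle and flat steel blade, 170 mm long, lying on the bench along its x axis. Origin: underside of its middle.

How it is judged:
On the way, in this order (a step that is already met when the one before it is completed fails the run):
1. the dish has been slid up onto the plate and lies flat on it, on its way in (x of dish in the frame of home between -0.05 and -0.005 m and angle between dish's own z axis and vertical below 0.05 rad), for 0.05 s.
2. the dish is at the home spot and is pressed against the pins with more than 2.5 N (horizontal distance between dish and home below 0.003 m and contact force between dish and pins above 2.5 N), for 0.1 s.
At the end, for the whole second after the job is handed in: The dish stands flat on the plate (within 0.03 rad), at rest, its centre within 3 mm of the home spot, that is against both pins (horizontal distance between dish and home below 0.003 m and z of dish in the frame of home between -0.002 and 0.002 m and angle between dish's own z axis and vertical below 0.03 rad and linear speed of dish below 0.01 m/s); the robot touches nothing.
It fails at once if the dish is lifted more than 15 mm off the bench level (it must be slid) (height (world z) of dish above 0.015 m).
It fails at once if the dish is tipped by more than 0.3 rad (angle between dish's own z axis and vertical above 0.3 rad).
It fails at once if the dish is rammed against the pins with more than 18 N (contact force between dish and pins above 18 N).
It fails at once if the guard is bumped with more than 3 N (contact force between guard and anything else above 3 N).
It fails at once if the burner, bottle, small mixing dish or wax knife is moved by more than 15 mm (distance of any of burner, bottle, mixing_dish, knife from where it was at the start of the episode above 0.015 m).
It also fails if it takes over 54 s, if anything falls off the work surface, if the arm or the gripper's body presses on something with over 40 N, if the wrist force passes 120 N, or if a joint passes its speed limit or range.

## Working session

There is one attempt and no reset: what is moved stays moved. The work goes in short steps, Python scripts to look and compute and a tool call to move; the robot and the scene stay as the last step left them, time stands still between calls to the robot, and variables do not carry over. Pictures are saved under pics/ and viewed, at most 10 in all, crops included, and the job is handed in when it is done.

Besides the shell and the picture viewer there is one more tool, called after "Request:" by a JSON object that holds its "method" and its "body". move_arm: Moves the arm, as the interface text tells. Its arguments: {"type":"object","properties":{"motion":{"type":"string"},"newtons":{"type":"number"}},"required":["motion"]}

```bash
mkdir -p pics; ls; python3 - <<'E'
from rig import robot
import cv2,numpy as np
o=robot.get_obs();print({k:np.round(v,3) for k,v in o.items()})
for n in ["scene","side"]:
    p,d=robot.camera(n);cv2.imwrite(f"pics/{n}0.png",p[:,:,::-1]);np.savez(f"/tmp/{n}0.npz",p=p,d=d)
    m=robot.camera_model(n);print(n,m)
a=[cv2.imread(f"pics/{n}0.png") for n in ("scene","side")]
E
```

```text
pics
{'time': np.float64(0.0), 'q': array([ 0.965,  0.528,  1.434, -0.   ,  1.181, -0.179]), 'joint_velocities': array([0.   , 0.001, 0.001, 0.   , 0.001, 0.001]), 'joint_torque': array([ 1.0000e-03, -4.4004e+01, -1.7659e+01,  6.3000e-02,  5.8000e-02,
       -0.0000e+00]), 'position': array([0.258, 0.568, 0.23 ]), 'tool_rot': array([ 0.212,  0.977, -0.001, -0.   ]), 'ft_force': array([-0.696,  0.237, -0.395]), 'moment': array([-0.029, -0.012,  0.012]), 'grip_force': np.float64(0.0), 'grip_width': np.float64(0.087)}
scene {'mtx': array([[427.3569994 ,   0.        , 256.72117722],
       [  0.        , 427.3569994 , 190.98672841],
       [  0.        ,   0.        ,   1.        ]]), 'position': array([1.20799248, 0.14561253, 0.71051595]), 'attitude': array([ 0.57760306,  0.72308191, -0.30105441, -0.22998585])}
side {'mtx': array([[346.76869266,   0.        , 255.32649197],
       [  0.        , 346.76869266, 186.3552646 ],
       [  0.        ,   0.        ,   1.        ]]), 'position': array([0.54043277, 0.50336464, 0.63876847]), 'attitude': array([-0.04081044,  0.93831686, -0.3426141 ,  0.02261782])}
```

View pics/scene0.png

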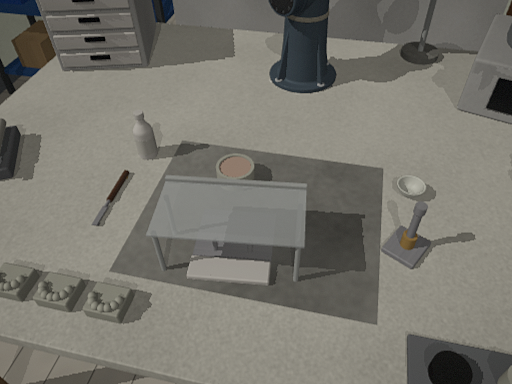

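View pics/side0.png

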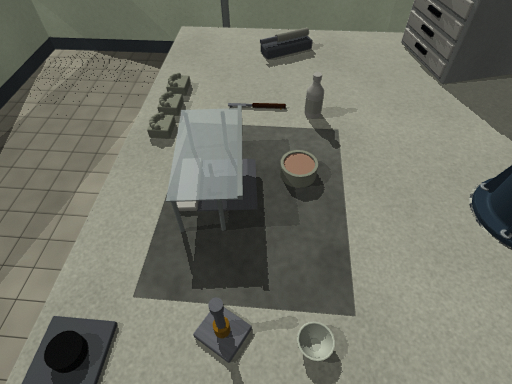

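The scene view shows the dish at about (236,167), the guard from (150,178) to (307,245) and the white block at (230,270). The side view shows the dish at (300,165) and the guard at (175–243,110–200). I'll enlarge both.

```bash
python3 - <<'E'
import cv2
a=cv2.imread("pics/scene0.png")[145:290,135:335];b=cv2.imread("pics/side0.png")[95:245,155:355]
cv2.imwrite("pics/zs.png",cv2.resize(a,None,fx=4,fy=4,interpolation=cv2.INTER_CUBIC))
cv2.imwrite("pics/zd.png",cv2.resize(b,None,fx=4,fy=4,interpolation=cv2.INTER_CUBIC))
E
```

```text
(no output)
```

View pics/zs.png

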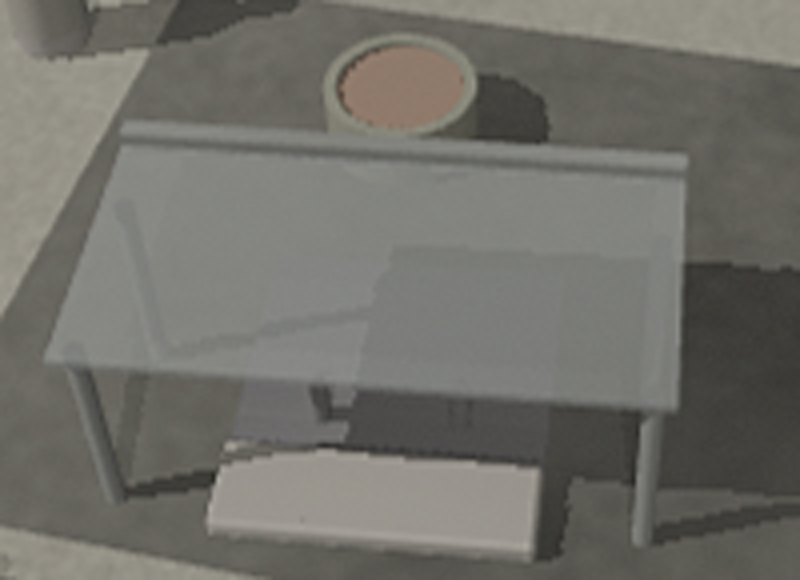

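View pics/zd.png

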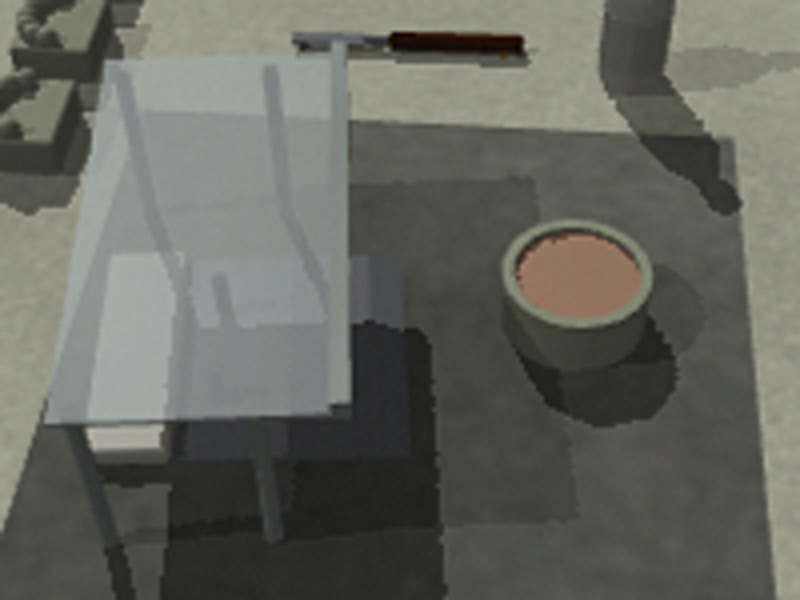

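Pixel positions read from the zoomed views (zoom coordinates):
- **Scene:** bar top front ends at (122,122) and (688,157), rear sheet corners at (46,360) and (678,411), block front top edge from (228,442) to (541,465), pin feet at (325,418) and (460,425).
- **Side:** bar front edge from (349,42) to (350,403), rear sheet corners at (105,62) and (48,420), plate front corners at (403,257) and (409,458).

Next I'll fit the station pose.

```bash
cat > h.py <<'E'
import numpy as np,cv2
from scipy.spatial.transform import Rotation as R
from scipy.optimize import least_squares
from rig import robot
def proj(n,P):
    m=robot.camera_model(n);c=R.from_quat(m["attitude"]).inv().apply(np.atleast_2d(P)-m["position"])
    q=c@m["mtx"].T;return q[:,:2]/q[:,2:]
def ray(n,uv,z):
    m=robot.camera_model(n);uv=np.atleast_2d(uv);d=np.c_[uv,np.ones(len(uv))]@np.linalg.inv(m["mtx"]).T
    d=R.from_quat(m["attitude"]).apply(d);p=m["position"];return p+d*((z-p[2])/d[:,2])[:,None]
def toW(s,P):
    P=np.array(P,float);c,k=np.cos(s[2]),np.sin(s[2]);return np.c_[s[0]+c*P[:,0]-k*P[:,1],s[1]+k*P[:,0]+c*P[:,1],P[:,2]]
def wax(n,p,z=.038):
    h=cv2.cvtColor(p,cv2.COLOR_RGB2HSV);r=p.astype(int)
    m=((r[...,0]-r[...,2]>25)&(r[...,0]>90)&(r[...,0]<200)&(r[...,2]>60)).astype(np.uint8)
    cs,_=cv2.findContours(m,0,cv2.CHAIN_APPROX_NONE);c=max(cs,key=cv2.contourArea)[:,0]
    W=ray(n,c,z)[:,:2]; (x,y),rr=cv2.minEnclosingCircle(W.astype(np.float32))
    f=least_squares(lambda a:np.hypot(W[:,0]-a[0],W[:,1]-a[1])-a[2],[x,y,rr]).x
    return f,len(c),c.mean(0)
E
python3 - <<'E'
from h import *
D={n:np.load(f"/tmp/{n}0.npz")["p"] for n in("scene","side")}
for n in D: print(n,wax(n,D[n]))
off={"scene":(135,145),"side":(155,95)}
obs=[]
S=lambda n,u,v,P:obs.append((n,(np.array([u,v])+.5)/4-.5+off[n],P))
S("scene",122,122,(-.047,-.14,.127));S("scene",688,157,(-.047,.14,.127))
S("scene",46,360,(.1,-.14,.117));S("scene",678,411,(.1,.14,.117))
S("scene",228,442,(.06,-.08,.02));S("scene",541,465,(.06,.08,.02))
S("side",349,42,(-.047,-.14,.127));S("side",350,403,(-.047,.14,.127))
S("side",105,62,(.1,-.14,.117));S("side",48,420,(.1,.14,.117))
S("side",403,257,(-.079,-.08,0));S("side",409,458,(-.079,.08,0))
S("scene",325,418,(.0354,-.0354,.005));S("scene",460,425,(.0354,.0354,.005))
uv=np.array([o[1] for o in obs])
for use in (None,"scene","side"):
    def f(s):
        W=toW(s,[o[2] for o in obs]);P=np.array([proj(o[0],w)[0] for o,w in zip(obs,W)])
        return (P-uv)[[use in(None,o[0]) for o in obs]].ravel()
    r=least_squares(f,[.6,.2,0],loss="soft_l1");print(use,r.x.round(4));
    if use is None: print(r.fun.reshape(-1,2).round(1)) ;print(f(r.x).reshape(-1,2).round(1))
E
```

```text
scene (array([ 0.49781219, -0.08248372,  0.03432711]), 73, array([234.90410959, 166.42465753]))
side (array([ 0.4977654 , -0.07967549,  0.03423788]), 74, array([299.05405405, 163.97297297]))
None [ 0.6751 -0.0361  0.1229]
[[ 0.8 -0.3]
 [ 0.  -0.1]
 [-0.2  0.9]
 [ 0.   0.2]
 [-0.9 -2.5]
 [ 1.  -2. ]
 [-0.8 -0.7]
 [-0.4 -0.5]
 [ 0.  -0.4]
 [-1.5  1. ]
 [ 0.5 -0. ]
 [ 1.2 -0.4]
 [-0.3 -0.2]
 [ 0.3  0.7]]
[[ 0.8 -0.3]
 [ 0.  -0.1]
 [-0.2  0.9]
 [ 0.   0.2]
 [-0.9 -2.5]
 [ 1.  -2. ]
 [-0.8 -0.7]
 [-0.4 -0.5]
 [ 0.  -0.4]
 [-1.5  1. ]
 [ 0.5 -0. ]
 [ 1.2 -0.4]
 [-0.3 -0.2]
 [ 0.3  0.7]]
scene [ 0.6756 -0.0362  0.1245]
side [ 0.6745 -0.0357  0.1227]
```

The fit is good: station at (0.675, -0.036) with yaw 0.123, dish at (0.498, -0.081). The rows have no tilt term, so I'll test what the arm does at the edge of its reach, high up and away from everything.

Request:
{"method": "move_arm", "body": {"motion": "1 0 0.2 -0.1 0; 1 0 0.4 -0.2 0; 1 0 0.6 -0.3 0; 1 0 0.8 -0.4 0; 1 0 1 -0.5 0; 1 0 1 -0.5 0"}}

```text
time: 0.6
position: [0.3435, 0.7548, 0.3323]
tool_rot: [0.212, 0.977, 0.003, 0.001]
ft_force: [-0.8, -0.4, 0.2]
grip_width: 0.0869
grip_force: 0.0
```

Request:
{"method": "move_arm", "body": {"motion": "1 0 0.2 0 0; 1 0 0.4 0 0; 1 0 0.6 0 0; 1 0 0.8 0 0; 1 0 1 0 0; 1 0 1 0 0; 1 0 1 0 0"}}

```text
time: 1.18
position: [0.3836, 0.8436, 0.3012]
tool_rot: [0.212, 0.977, 0.017, 0.004]
ft_force: [-1.1, -0.1, 0.2]
grip_width: 0.0869
grip_force: 0.0
```

```bash
python3 -c "
from h import *
o=robot.get_obs();print(o['time'],o['q'].round(3),o['position'].round(3),R.from_quat(o['tool_rot']).as_matrix().round(3))"
```

```text
1.1833 [ 1.023  1.024  0.218  0.004  1.866 -0.12 ] [0.384 0.844 0.301] [[-0.91   0.414  0.015]
 [ 0.414  0.91   0.031]
 [-0.     0.034 -0.999]]
```

Request:
{"method": "move_arm", "body": {"motion": "1 0 0.5 0 0; 1 0 1 0 0; 1 0 1 0 0; 1 0 1 0 0; 1 0 1 0 0; 1 0 1 0 0"}}

```text
time: 1.68
position: [0.3927, 0.8635, 0.2622]
tool_rot: [0.212, 0.977, 0.031, 0.007]
ft_force: [0.5, -0.2, -0.1]
grip_width: 0.0867
grip_force: 0.0
```

```bash
python3 -c "
from h import *
o=robot.get_obs();print(o['time'],o['q'].round(3),o['position'].round(3),R.from_quat(o['tool_rot']).as_matrix().round(3))"
```

```text
1.6833 [ 1.024  1.067  0.218  0.008  1.792 -0.118] [0.393 0.864 0.262] [[-0.91   0.413  0.027]
 [ 0.414  0.908  0.059]
 [-0.     0.064 -0.998]]
```

Request:
{"method": "move_arm", "body": {"motion": "1 0 1 -1 0; 1 0 1 -1 0; 1 0 1 -1 0; 1 0 1 -1 0; 1 0 1 -1 0; 1 0 1 -1 0; 1 0 1 -1 0; 1 0 1 -1 0"}}

```text
time: 2.35
position: [0.3824, 0.8408, 0.3585]
tool_rot: [0.212, 0.976, 0.048, 0.01]
ft_force: [-0.1, 0.3, -0.9]
grip_width: 0.0872
grip_force: 0.0
```

```bash
python3 -c "
from h import *
o=robot.get_obs();print(o['time'],o['q'].round(3),o['position'].round(3),R.from_quat(o['tool_rot']).as_matrix().round(3))"
```

```text
2.35 [ 1.02   0.962  0.218  0.012  1.865 -0.12 ] [0.382 0.841 0.358] [[-0.91   0.412  0.04 ]
 [ 0.414  0.906  0.088]
 [-0.     0.097 -0.995]]
```

Request:
{"method": "move_arm", "body": {"motion": "1 0 -0.2 0 0; 1 0 -0.4 0 0; 1 0 -0.6 0 0; 1 0 -0.8 0 0; 1 0 -0.8 0 0"}}

```text
time: 2.77
position: [0.3121, 0.6891, 0.3389]
tool_rot: [0.211, 0.976, 0.041, 0.008]
ft_force: [0.3, -0.2, -0.5]
grip_width: 0.0865
grip_force: 0.0
```

```bash
python3 -c "
from h import *
o=robot.get_obs();print(o['time'],o['q'].round(3),o['position'].round(3),R.from_quat(o['tool_rot']).as_matrix().round(3))"
```

```text
2.7667 [ 0.993  0.604  0.989  0.014  1.466 -0.153] [0.312 0.689 0.339] [[-0.91   0.412  0.033]
 [ 0.414  0.907  0.077]
 [ 0.002  0.084 -0.996]]
```

Tilt survives the move, so it can be built up. Joint 5's upper limit, which is reached high up, should tilt the tool faster, so I'll go up.

Request:
{"method": "move_arm", "body": {"motion": "0 0 0 -0.2 0; 0 0 0 -0.4 0; 0 0 0 -0.6 0; 0 0 0 -0.8 0; 0 0 0 -1 0"}}

```text
time: 3.18
position: [0.3083, 0.6781, 0.5431]
tool_rot: [0.212, 0.976, 0.047, 0.01]
ft_force: [0.2, 0.6, 0.3]
grip_width: 0.0617
grip_force: 0.0
```

Request:
{"method": "move_arm", "body": {"motion": "0 0 0 -0.2 0; 0 0 0 -0.4 0; 0 0 0 -0.6 0; 0 0 0 -0.8 0; 0 0 0 -1 0"}}

```text
time: 3.6
position: [0.2883, 0.6337, 0.6909]
tool_rot: [0.212, 0.976, 0.057, 0.012]
ft_force: [-0.3, 0.3, 0.8]
grip_width: 0.0442
grip_force: 0.0
```

Request:
{"method": "move_arm", "body": {"motion": "0 0 0 -0.2 0; 0 0 0 -0.4 0; 0 0 0 -0.6 0; 0 0 0 -0.8 0; 0 0 0 -1 0"}}

```text
time: 4.02
position: [0.2578, 0.567, 0.759]
tool_rot: [0.211, 0.975, 0.068, 0.015]
ft_force: [0.8, -0.3, 0.3]
grip_width: 0.0435
grip_force: 0.0
```

```bash
python3 -c "
from h import *
o=robot.get_obs();print(o['time'],o['q'].round(3),o['position'].round(3),R.from_quat(o['tool_rot']).as_matrix().round(3))"
```

```text
4.0167 [ 0.952  0.427  0.218  0.037  2.358 -0.164] [0.258 0.567 0.759] [[-0.91   0.41   0.058]
 [ 0.414  0.901  0.127]
 [-0.     0.14  -0.99 ]]
```

Request:
{"method": "move_arm", "body": {"motion": "0 0 -0.2 -0.1 0; 0 0 -0.4 -0.2 0; 0 0 -0.6 -0.3 0; 0 0 -0.8 -0.4 0; 0 0 -1 -0.5 0; 0 0 -1 -0.5 0"}}

```text
time: 4.52
position: [0.1666, 0.3698, 0.8341]
tool_rot: [0.211, 0.975, 0.072, 0.017]
ft_force: [-1.1, -2.0, 0.8]
grip_width: 0.0434
grip_force: 0.0
```

```bash
python3 -c "
from h import *
o=robot.get_obs();print(o['time'],o['q'].round(3),o['position'].round(3),R.from_quat(o['tool_rot']).as_matrix().round(3))"
```

```text
4.5167 [ 0.839  0.061  0.512  0.063  2.426 -0.255] [0.167 0.37  0.834] [[-0.91   0.409  0.064]
 [ 0.414  0.901  0.133]
 [-0.003  0.147 -0.989]]
```

Request:
{"method": "move_arm", "body": {"motion": "0 0 0 -0.2 0; 0 0 0 -0.4 0; 0 0 0 -0.6 0; 0 0 0 -0.8 0; 0 0 0 -1 0; 0 0 0 -1 0"}}

```text
time: 5.02
position: [0.152, 0.3381, 0.899]
tool_rot: [0.211, 0.974, 0.083, 0.021]
ft_force: [-0.1, 0.0, -0.4]
grip_width: 0.0435
grip_force: 0.0
```

```bash
python3 -c "
from h import *
o=robot.get_obs();print(o['time'],o['q'].round(3),o['position'].round(3),R.from_quat(o['tool_rot']).as_matrix().round(3))"
```

```text
5.0167 [ 0.801  0.112  0.218  0.107  2.646 -0.244] [0.152 0.338 0.899] [[-0.91   0.408  0.076]
 [ 0.415  0.897  0.152]
 [-0.006  0.17  -0.985]]
```

Request:
{"method": "move_arm", "body": {"motion": "0 0 -0.2 -0.1 0; 0 0 -0.4 -0.1 0; 0 0 -0.5 -0.2 0; 0 0 -0.6 -0.2 0; 0 0 -0.6 -0.2 0"}}

```text
time: 5.43
position: [0.0972, 0.2262, 0.9012]
tool_rot: [0.212, 0.973, 0.09, 0.028]
ft_force: [-0.9, -0.1, 0.0]
grip_width: 0.0435
grip_force: 0.0
```

```bash
python3 -c "
from h import *
o=robot.get_obs();print(o['time'],o['q'].round(3),o['position'].round(3),R.from_quat(o['tool_rot']).as_matrix().round(3))"
```

```text
5.4333 [ 0.577 -0.13   0.449  0.182  2.647 -0.397] [0.097 0.226 0.901] [[-0.909  0.407  0.093]
 [ 0.417  0.894  0.163]
 [-0.017  0.187 -0.982]]
```

Tilt survives in world axes, so I need to build it toward azimuth ~0.2. I'll go to the far-reach side above the station, high up, and continue with short calls.

Request:
{"method": "move_arm", "body": {"motion": "0 -0.17 0 0.1 0; 0 -0.35 0 0.2 0; 0 -0.52 0 0.3 0; 0 -0.7 0 0.4 0; 0 -0.87 0 0.5 0; 0 -0.87 0 0.5 0"}}

```text
time: 5.93
position: [0.2752, 0.1714, 0.7964]
tool_rot: [0.215, 0.973, 0.085, 0.018]
ft_force: [1.4, -0.0, -0.5]
grip_width: 0.0434
grip_force: 0.0
```

Request:
{"method": "move_arm", "body": {"motion": "0 -0.17 0 0.1 0; 0 -0.35 0 0.2 0; 0 -0.52 0 0.3 0; 0 -0.7 0 0.4 0; 0 -0.87 0 0.5 0"}}

```text
time: 6.35
position: [0.4368, 0.1161, 0.7054]
tool_rot: [0.211, 0.973, 0.087, 0.025]
ft_force: [0.2, 0.4, 0.6]
grip_width: 0.043
grip_force: 0.0
```

Request:
{"method": "move_arm", "body": {"motion": "0 -0.17 0 0.1 0; 0 -0.35 0 0.2 0; 0 -0.52 0 0.3 0; 0 -0.7 0 0.4 0; 0 -0.87 0 0.5 0"}}

```text
time: 6.77
position: [0.6038, 0.06, 0.6086]
tool_rot: [0.211, 0.973, 0.087, 0.024]
ft_force: [1.1, 0.1, 0.1]
grip_width: 0.0437
grip_force: 0.0
```

Request:
{"method": "move_arm", "body": {"motion": "0 -0.17 0 0.1 0; 0 -0.35 0 0.2 0; 0 -0.52 0 0.3 0; 0 -0.7 0 0.4 0; 0 -0.87 0 0.5 0"}}

```text
time: 7.18
position: [0.7706, 0.0039, 0.5118]
tool_rot: [0.211, 0.973, 0.087, 0.024]
ft_force: [-0.3, -0.0, 0.5]
grip_width: 0.0433
grip_force: 0.0
```

```bash
cat > st.py <<'E'
from h import *
def st():
    o=robot.get_obs();print(o['time'].round(2),o['q'].round(3),o['position'].round(4));M=R.from_quat(o['tool_rot']).as_matrix();print(M.round(3));return o,M
if __name__=="__main__": st()
E
python3 st.py
```

```text
Traceback (most recent call last):
  File "st.py", line 4, in <module>
    if __name__=="__main__": st()
                             ~~^^
  File "st.py", line 3, in st
    o=robot.get_obs();print(o['time'].round(2),o['q'].round(3),o['position'].round(4));M=R.from_quat(o['tool_rot']).as_matrix();print(M.round(3));return o,M
                            ^^^^^^^^^^^^^^^
AttributeError: 'float' object has no attribute 'round'
```

Request:
{"method": "move_arm", "body": {"motion": "0 0 0 0 0.039; 0 0 0 0 0.078; 0 0 0 0 0.117; 0 0 0 0 0.156; 0 0 0 0 0.195; 0 0 0 0 0.234; 0 0 0 0 0.273; 0 0 0 0 0.312; 0 0 0 0 0.351; 0 0 0 0 0.39"}}

```text
time: 8.02
position: [0.7691, 0.0047, 0.5129]
tool_rot: [0.734, 0.673, 0.085, -0.031]
ft_force: [-0.4, 0.6, -0.1]
grip_width: 0.0434
grip_force: 0.0
```

Request:
{"method": "move_arm", "body": {"motion": "0 0 0 0 0.039; 0 0 0 0 0.078; 0 0 0 0 0.117; 0 0 0 0 0.156; 0 0 0 0 0.195; 0 0 0 0 0.234; 0 0 0 0 0.273; 0 0 0 0 0.312; 0 0 0 0 0.351; 0 0 0 0 0.39"}}

```text
time: 8.85
position: [0.7691, 0.0047, 0.5129]
tool_rot: [0.988, 0.128, 0.052, -0.074]
ft_force: [0.3, 0.4, -0.7]
grip_width: 0.0435
grip_force: 0.0
```

```bash
sed -i "s/o\['time'\].round(2)/round(float(o['time']),2)/" st.py; python3 st.py
```

```text
8.85 [-0.207  0.599  0.576  0.185  1.911  1.173] [0.7691 0.0047 0.5129]
[[ 0.962  0.261  0.084]
 [ 0.245 -0.956  0.16 ]
 [ 0.122 -0.133 -0.984]]
```

Request:
{"method": "move_arm", "body": {"motion": "0 0.15 0 0.15 0; 0 0.3 0 0.3 0; 0 0.45 0 0.45 0; 0 0.6 0 0.55 0"}}

```text
time: 9.18
position: [0.8932, 0.0532, 0.4167]
tool_rot: [0.987, 0.131, 0.051, -0.074]
ft_force: [1.0, -0.2, 0.4]
grip_width: 0.0436
grip_force: 0.0
```

Request:
{"method": "move_arm", "body": {"motion": "0 1 0 0 0"}}

```text
time: 9.27
position: [0.9041, 0.0636, 0.3914]
tool_rot: [0.987, 0.129, 0.051, -0.076]
ft_force: [-0.8, 0.3, -5.2]
grip_width: 0.0435
grip_force: 0.0
```

Request:
{"method": "move_arm", "body": {"motion": "0 1 0 0 0"}}

```text
time: 9.35
position: [0.9162, 0.0729, 0.391]
tool_rot: [0.986, 0.128, 0.069, -0.074]
ft_force: [-0.1, 0.4, -0.4]
grip_width: 0.0437
grip_force: 0.0
```

Request:
{"method": "move_arm", "body": {"motion": "0 1 0 0 0"}}

```text
time: 9.43
position: [0.9274, 0.0821, 0.3909]
tool_rot: [0.985, 0.128, 0.086, -0.073]
ft_force: [-0.5, -0.4, 0.5]
grip_width: 0.0434
grip_force: 0.0
```

```bash
python3 st.py
```

```text
9.43 [-0.089  0.931  0.22   0.187  1.847  1.288] [0.9274 0.0821 0.3909]
[[ 0.952  0.264  0.152]
 [ 0.239 -0.957  0.166]
 [ 0.189 -0.122 -0.974]]
```

Each 1-row call adds about 2° of tilt, so I'll continue, with some sideways shift to level the fingers.

Request:
{"method": "move_arm", "body": {"motion": "0 1 0.7 -0.2 0"}}

```text
time: 9.52
position: [0.9361, 0.0726, 0.3903]
tool_rot: [0.984, 0.131, 0.099, -0.074]
ft_force: [-0.5, 0.6, 0.1]
grip_width: 0.0434
grip_force: 0.0
```

Request:
{"method": "move_arm", "body": {"motion": "0 1 0.7 -0.2 0"}}

```text
time: 9.6
position: [0.9452, 0.0518, 0.39]
tool_rot: [0.983, 0.127, 0.112, -0.071]
ft_force: [0.1, -0.3, 0.6]
grip_width: 0.0434
grip_force: 0.0
```

Request:
{"method": "move_arm", "body": {"motion": "0 1 0.7 -0.2 0"}}

```text
time: 9.68
position: [0.9535, 0.0327, 0.3903]
tool_rot: [0.982, 0.125, 0.126, -0.069]
ft_force: [0.3, 0.3, -0.6]
grip_width: 0.0433
grip_force: 0.0
```

Request:
{"method": "move_arm", "body": {"motion": "0 1 0.7 -0.2 0"}}

```text
time: 9.77
position: [0.9611, 0.0156, 0.3913]
tool_rot: [0.98, 0.123, 0.139, -0.068]
ft_force: [-0.1, -0.2, -1.6]
grip_width: 0.0435
grip_force: 0.0
```

```bash
python3 st.py
```

```text
9.77 [-0.164  0.939  0.219  0.211  1.749  1.22 ] [0.9611 0.0156 0.3913]
[[ 0.932  0.259  0.255]
 [ 0.222 -0.961  0.167]
 [ 0.288 -0.099 -0.952]]
```

Request:
{"method": "move_arm", "body": {"motion": "0 1 0.2 -0.2 0"}}

```text
time: 9.85
position: [0.9678, 0.0115, 0.3949]
tool_rot: [0.979, 0.118, 0.151, -0.065]
ft_force: [0.1, -1.2, -0.5]
grip_width: 0.0437
grip_force: 0.0
```

Request:
{"method": "move_arm", "body": {"motion": "0 1 0.2 -0.2 0"}}

```text
time: 9.93
position: [0.974, 0.0161, 0.4019]
tool_rot: [0.977, 0.119, 0.165, -0.065]
ft_force: [-0.1, -0.9, -0.6]
grip_width: 0.0436
grip_force: 0.0
```

Request:
{"method": "move_arm", "body": {"motion": "0 1 0.2 -0.2 0"}}

```text
time: 10.02
position: [0.9799, 0.0193, 0.4096]
tool_rot: [0.974, 0.119, 0.179, -0.064]
ft_force: [-0.2, 0.5, -0.6]
grip_width: 0.0438
grip_force: 0.0
```

Request:
{"method": "move_arm", "body": {"motion": "0 1 0.2 -0.2 0"}}

```text
time: 10.1
position: [0.9853, 0.021, 0.4173]
tool_rot: [0.972, 0.118, 0.193, -0.062]
ft_force: [-0.6, 0.4, 0.1]
grip_width: 0.0438
grip_force: 0.0
```

Request:
{"method": "move_arm", "body": {"motion": "0 1 0.2 -0.2 0"}}

```text
time: 10.18
position: [0.9903, 0.0216, 0.4252]
tool_rot: [0.97, 0.117, 0.206, -0.061]
ft_force: [-0.2, -0.3, -0.1]
grip_width: 0.0434
grip_force: 0.0
```

Request:
{"method": "move_arm", "body": {"motion": "0 1 0.2 -0.2 0"}}

```text
time: 10.27
position: [0.9949, 0.0215, 0.4336]
tool_rot: [0.967, 0.115, 0.219, -0.06]
ft_force: [-0.5, -0.8, -0.2]
grip_width: 0.0437
grip_force: 0.0
```

Request:
{"method": "move_arm", "body": {"motion": "0 1 0.2 -0.2 0"}}

```text
time: 10.35
position: [0.9992, 0.0211, 0.4427]
tool_rot: [0.964, 0.114, 0.231, -0.058]
ft_force: [0.3, -0.0, 0.3]
grip_width: 0.0436
grip_force: 0.0
```

```bash
python3 st.py
```

```text
10.35 [-0.16   0.902  0.219  0.234  1.595  1.232] [0.9992 0.0211 0.4427]
[[ 0.867  0.247  0.433]
 [ 0.193 -0.967  0.165]
 [ 0.46  -0.06  -0.886]]
```

Request:
{"method": "move_arm", "body": {"motion": "0 1 0.2 0 0"}}

```text
time: 10.43
position: [1.0064, 0.0214, 0.4484]
tool_rot: [0.961, 0.112, 0.246, -0.056]
ft_force: [-0.1, -0.8, 0.5]
grip_width: 0.0432
grip_force: 0.0
```

Request:
{"method": "move_arm", "body": {"motion": "0 1 0.2 0 0"}}

```text
time: 10.52
position: [1.0134, 0.0222, 0.4511]
tool_rot: [0.958, 0.111, 0.258, -0.055]
ft_force: [0.1, -0.2, 0.0]
grip_width: 0.0436
grip_force: 0.0
```

Request:
{"method": "move_arm", "body": {"motion": "0 1 0.2 0 0"}}

```text
time: 10.6
position: [1.0198, 0.0227, 0.4552]
tool_rot: [0.955, 0.109, 0.27, -0.054]
ft_force: [0.2, 0.4, -0.6]
grip_width: 0.0433
grip_force: 0.0
```

Request:
{"method": "move_arm", "body": {"motion": "0 1 0.2 0 0"}}

```text
time: 10.68
position: [1.0257, 0.0229, 0.4609]
tool_rot: [0.952, 0.108, 0.283, -0.053]
ft_force: [-0.0, -0.7, -0.1]
grip_width: 0.0434
grip_force: 0.0
```

```bash
python3 st.py
```

```text
10.68 [-0.157  0.899  0.219  0.245  1.491  1.236] [1.0257 0.0229 0.4609]
[[ 0.817  0.235  0.527]
 [ 0.175 -0.971  0.161]
 [ 0.55  -0.039 -0.835]]
```

Tilt is now 33°, tips forward. Next I'll check near reach by fitting the planar arm geometry to the logged poses.

```bash
python3 - <<'E'
from h import *
D=[([.528,1.434,1.181],(.258,.568,.23)),([1.024,.218,1.866],(.384,.844,.301)),([1.067,.218,1.792],(.393,.864,.262)),([.962,.218,1.865],(.382,.841,.358)),([.604,.989,1.466],(.312,.689,.339)),([.427,.218,2.358],(.258,.567,.759)),([.061,.512,2.426],(.167,.37,.834)),([.899,.219,1.491],(1.0257,.0229,.4609)),([.939,.219,1.749],(.9611,.0156,.3913))]
def fk(p,q):
    a,h,L1,L2,l,e,o=p;A,B,C=q[0],q[0]+q[1],q[0]+q[1]+q[2]
    return a+L1*np.sin(A)+L2*np.sin(B)+e*np.cos(B)+l*np.sin(C),h+L1*np.cos(A)+L2*np.cos(B)-e*np.sin(B)+l*np.cos(C)
def f(p):
    r=[]
    for q,P in D:
        x,z=fk(p,q);r+=[np.hypot(x,p[6])-np.hypot(*P[:2]),z-P[2]]
    return r
s=least_squares(f,[0,.3,.45,.4,.25,0,.1]);print(s.x.round(3),np.abs(s.fun).max())
p=s.x
for t in (0,.15,.3,.45,.58):
  b=[]
  for q2 in np.arange(-.75,2.2,.005):
    for q3 in np.arange(.22,2.44,.005):
      q5=np.pi-t-q2-q3
      if 0<=q5<=2.65:
        x,z=fk(p,(q2,q3,q5))
        if abs(z-.024)<.004:b.append(np.hypot(x,p[6]))
  print(t,min(b),max(b))
E
```

```text
[0.    0.297 0.585 0.393 0.317 0.114 0.112] 0.004420818257376946
0 0.29511602926200675 0.9696904806150586
0.15 0.3858934600952593 1.0169855467519346
0.3 0.49843503819229024 1.0633817221302424
0.45 0.626791399530297 1.1077560990336264
0.58 0.7428760132537003 1.1434719205189452
```

Moving inward at this lean, the wrist should roll over smoothly (joint 4 toward π), helped by the side tilt. I'll go back toward the robot at height and watch for that.

Request:
{"method": "move_arm", "body": {"motion": "0 -0.16 0 -0.07 0; 0 -0.32 -0.01 -0.14 0; 0 -0.48 -0.02 -0.21 0; 0 -0.64 -0.02 -0.29 0; 0 -0.8 -0.03 -0.36 0; 0 -0.97 -0.03 -0.44 0; 0 -0.97 -0.03 -0.44 0"}}

```text
time: 11.27
position: [0.8096, -0.0194, 0.4226]
tool_rot: [0.954, 0.107, 0.275, -0.054]
ft_force: [-0.1, 0.4, -2.4]
grip_width: 0.0436
grip_force: 0.0
```

Request:
{"method": "move_arm", "body": {"motion": "0 -0.16 0 -0.07 0; 0 -0.32 -0.01 -0.14 0; 0 -0.48 -0.02 -0.21 0; 0 -0.64 -0.02 -0.29 0; 0 -0.8 -0.03 -0.36 0; 0 -0.97 -0.03 -0.44 0; 0 -0.97 -0.03 -0.44 0"}}

```text
time: 11.85
position: [0.6058, -0.061, 0.3926]
tool_rot: [0.953, 0.107, 0.278, -0.054]
ft_force: [-1.5, 0.3, -1.4]
grip_width: 0.0432
grip_force: 0.0
```

```bash
python3 st.py
```

```text
11.85 [-0.479  0.174  1.657  0.493  0.942  0.649] [ 0.6058 -0.061   0.3926]
[[ 0.823  0.234  0.519]
 [ 0.174 -0.971  0.162]
 [ 0.542 -0.043 -0.84 ]]
```

Request:
{"method": "move_arm", "body": {"motion": "0 -0.16 0 0.01 0; 0 -0.31 0 0.02 0; 0 -0.47 0 0.04 0; 0 -0.62 0 0.05 0; 0 -0.62 0 0.05 0"}}

```text
time: 12.27
position: [0.5116, -0.0807, 0.3152]
tool_rot: [0.953, 0.106, 0.278, -0.055]
ft_force: [-0.6, 1.0, -0.5]
grip_width: 0.0435
grip_force: 0.0
```

```bash
python3 st.py
```

```text
12.27 [-0.644  0.134  1.951  0.655  0.812  0.303] [ 0.5116 -0.0807  0.3152]
[[ 0.823  0.233  0.518]
 [ 0.172 -0.971  0.164]
 [ 0.542 -0.046 -0.839]]
```

Request:
{"method": "move_arm", "body": {"motion": "0 -0.16 0 0.01 0; 0 -0.31 0 0.02 0; 0 -0.47 0 0.04 0; 0 -0.62 0 0.05 0; 0 -0.62 0 0.05 0; 0 -0.62 0 0.05 0"}}

```text
time: 12.77
position: [0.4208, -0.1039, 0.243]
tool_rot: [0.952, 0.106, 0.282, -0.052]
ft_force: [-0.2, 0.1, -0.2]
grip_width: 0.0439
grip_force: 0.0
```

```bash
python3 st.py
```

```text
12.77 [-0.892  0.165  2.217  0.874  0.726 -0.206] [ 0.4208 -0.1039  0.243 ]
[[ 0.819  0.231  0.526]
 [ 0.172 -0.972  0.159]
 [ 0.548 -0.04  -0.836]]
```

Request:
{"method": "move_arm", "body": {"motion": "0 -0.1 0 0.13 0.006; 0 -0.2 0.01 0.26 0.012; 0 -0.3 0.02 0.38 0.018; 0 -0.36 0.02 0.5 0.025; 0 -0.36 0.02 0.5 0.025"}}

```text
time: 13.18
position: [0.4173, -0.1053, 0.118]
tool_rot: [0.955, 0.07, 0.28, -0.062]
ft_force: [0.4, 0.4, 0.5]
grip_width: 0.0437
grip_force: 0.0
```

```bash
python3 st.py
```

```text
13.18 [-0.905  0.556  2.375  1.614  0.537 -1.036] [ 0.4173 -0.1053  0.118 ]
[[ 0.834  0.169  0.526]
 [ 0.099 -0.982  0.158]
 [ 0.544 -0.079 -0.836]]
```

Request:
{"method": "move_arm", "body": {"motion": "0 -0.05 0 0.08 0; 0 -0.1 0 0.16 0; 0 -0.16 0 0.24 0; 0 -0.21 0.01 0.31 0; 0 -0.26 0.01 0.39 0; 0 -0.26 0.01 0.39 0"}}

```text
time: 13.68
position: [0.4148, -0.099, 0.0218]
tool_rot: [0.956, 0.07, 0.279, -0.064]
ft_force: [0.3, -0.1, 0.2]
grip_width: 0.0434
grip_force: 0.0
```

```bash
python3 - <<'E'
from st import *
st()
p,_=robot.camera("side");cv2.imwrite("pics/s1.png",cv2.resize(p[95:245,155:455,::-1],None,fx=2.6,fy=2.6));print(wax("side",p))
E
```

```text
13.68 [-0.898  0.919  2.427  2.193  0.679 -1.725] [ 0.4148 -0.099   0.0218]
[[ 0.835  0.169  0.524]
 [ 0.098 -0.982  0.161]
 [ 0.542 -0.083 -0.836]]
(array([ 0.49796257, -0.08054761,  0.03497981]), 77, array([298.49350649, 163.68831169]))
```

View pics/s1.png

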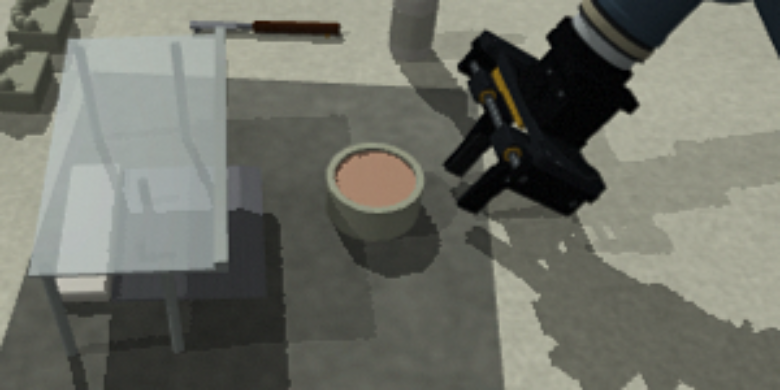

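The side view shows the tool leaning back, with fingers at crop (455,180) behind the dish at crop (376,180) and clear of it. Next I centre behind the dish, then begin pushing.

Request:
{"method": "move_arm", "body": {"motion": "0 0.04 -0.01 0.02 0; 0 0.08 -0.02 0.04 0; 0 0.126 -0.03 0.061 0; 0 0.126 -0.03 0.061 0"}}

```text
time: 14.07
position: [0.4423, -0.0877, 0.0319]
tool_rot: [0.955, 0.073, 0.282, -0.061]
ft_force: [-0.1, -0.2, -0.2]
grip_width: 0.0435
grip_force: 0.0
```

Request:
{"method": "move_arm", "body": {"motion": "0 0.02 -0.002 0.013 0; 0 0.04 -0.004 0.027 0; 0 0.06 -0.006 0.04 0; 0 0.08 -0.008 0.053 0; 0 0.1 -0.009 0.066 0; 0 0.125 -0.012 0.082 0; 0 0.125 -0.012 0.082 0"}}

```text
time: 14.65
position: [0.4693, -0.0796, 0.0301]
tool_rot: [0.955, 0.071, 0.28, -0.063]
ft_force: [-0.9, -0.4, 0.0]
grip_width: 0.0433
grip_force: 0.4
```

```bash
python3 - <<'E'
from st import *
o,M=st();print(o['ft_force'])
for n in("side","scene"):
  p,_=robot.camera(n);print(wax(n,p))
E
```

```text
14.65 [-0.722  0.833  2.314  2.13   0.585 -1.43 ] [ 0.4693 -0.0796  0.0301]
[[ 0.833  0.171  0.526]
 [ 0.1   -0.982  0.161]
 [ 0.544 -0.082 -0.835]]
[-0.8969193  -0.37959522  0.02155196]
(array([ 0.51887939, -0.07016196,  0.03487941]), 75, array([290.25333333, 166.33333333]))
(array([ 0.5127568 , -0.07309562,  0.03105333]), 75, array([236.86666667, 171.69333333]))
```

Request:
{"method": "move_arm", "body": {"motion": "0 0.017 -0.001 0.012 0; 0 0.034 -0.002 0.024 0; 0 0.051 -0.002 0.036 0; 0 0.068 -0.003 0.048 0; 0 0.085 -0.004 0.06 0; 0 0.102 -0.005 0.072 0; 0 0.119 -0.006 0.085 0; 0 0.136 -0.007 0.097 0; 0 0.153 -0.008 0.109 0; 0 0.17 -0.009 0.121 0; 0 0.187 -0.01 0.133 0; 0 0.203 -0.01 0.145 0"}}

```text
time: 15.75
position: [0.5165, -0.0685, 0.0279]
tool_rot: [0.956, 0.07, 0.279, -0.064]
ft_force: [-6.0, -1.6, 4.0]
grip_width: 0.0436
grip_force: 3.0
```

```bash
python3 - <<'E'
from st import *
o,M=st();print(o['ft_force'])
p,_=robot.camera("side");print(wax("side",p,.04))
E
```

```text
15.75 [-0.609  0.81   2.204  2.056  0.51  -1.212] [ 0.5165 -0.0685  0.0279]
[[ 0.835  0.17   0.524]
 [ 0.098 -0.982  0.161]
 [ 0.542 -0.083 -0.836]]
[-6.01757655 -1.55423724  4.00466892]
(array([ 0.56245957, -0.0554716 ,  0.03397189]), 74, array([271.54054054, 169.13513514]))
```

Request:
{"method": "move_arm", "body": {"motion": "0 0.018 0 0.011 0; 0 0.035 -0.001 0.023 0; 0 0.053 -0.001 0.034 0; 0 0.07 -0.002 0.045 0; 0 0.088 -0.002 0.057 0; 0 0.105 -0.002 0.068 0; 0 0.123 -0.003 0.079 0; 0 0.14 -0.003 0.091 0; 0 0.158 -0.004 0.102 0; 0 0.175 -0.004 0.113 0; 0 0.193 -0.005 0.125 0; 0 0.21 -0.005 0.136 0"}}

```text
time: 16.8
position: [0.5662, -0.0593, 0.0281]
tool_rot: [0.956, 0.07, 0.279, -0.064]
ft_force: [-5.1, -0.7, 2.4]
grip_width: 0.0433
grip_force: 2.5
```

```bash
python3 - <<'E'
from st import *
o,M=st();print(o['ft_force'])
p,_=robot.camera("side");print(wax("side",p,.043));cv2.imwrite("pics/s2.png",cv2.resize(p[95:245,155:455,::-1],None,fx=2.6,fy=2.6))
E
```

```text
16.8 [-0.52   0.798  2.089  1.935  0.443 -0.977] [ 0.5662 -0.0593  0.0281]
[[ 0.834  0.17   0.525]
 [ 0.098 -0.982  0.161]
 [ 0.542 -0.083 -0.836]]
[-5.05263481 -0.66558021  2.35619029]
(array([ 0.58873481, -0.04795892,  0.01920847]), 43, array([259.90697674, 169.86046512]))
```

View pics/s2.png

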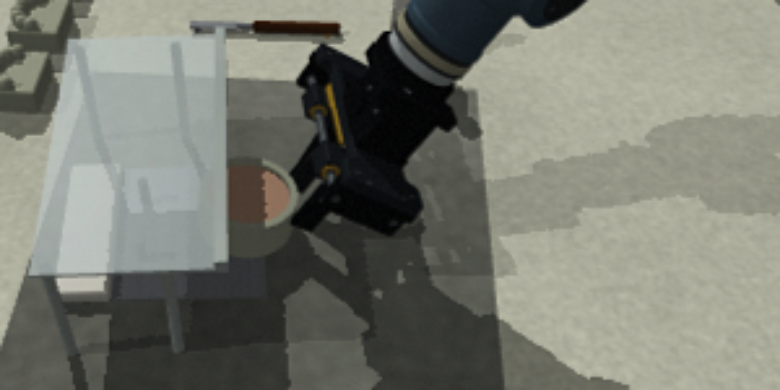

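The dish is at the plate edge (crop 260,190), with the gripper well clear of the bar (crop x≈220). Continuing by 45 mm.

Request:
{"method": "move_arm", "body": {"motion": "0 0.016 0 0.01 0; 0 0.032 -0.001 0.021 0; 0 0.047 -0.002 0.031 0; 0 0.063 -0.002 0.041 0; 0 0.079 -0.003 0.051 0; 0 0.095 -0.004 0.062 0; 0 0.11 -0.004 0.072 0; 0 0.126 -0.005 0.082 0; 0 0.142 -0.006 0.092 0; 0 0.158 -0.007 0.103 0; 0 0.173 -0.007 0.113 0; 0 0.189 -0.008 0.123 0"}}

```text
time: 17.85
position: [0.6104, -0.0501, 0.0281]
tool_rot: [0.956, 0.07, 0.279, -0.064]
ft_force: [-3.1, 0.0, 0.0]
grip_width: 0.0434
grip_force: 1.4
```

```bash
python3 - <<'E'
from st import *
o,M=st();print(o['ft_force'])
p,_=robot.camera("side");cv2.imwrite("pics/s3.png",cv2.resize(p[95:245,155:355,::-1],None,fx=4,fy=4,interpolation=cv2.INTER_CUBIC))
E
```

```text
17.85 [-0.454  0.8    1.986  1.794  0.394 -0.753] [ 0.6104 -0.0501  0.0281]
[[ 0.834  0.17   0.525]
 [ 0.098 -0.982  0.161]
 [ 0.543 -0.083 -0.836]]
[-3.13227712  0.00652867  0.01172163]
```

View pics/s3.png

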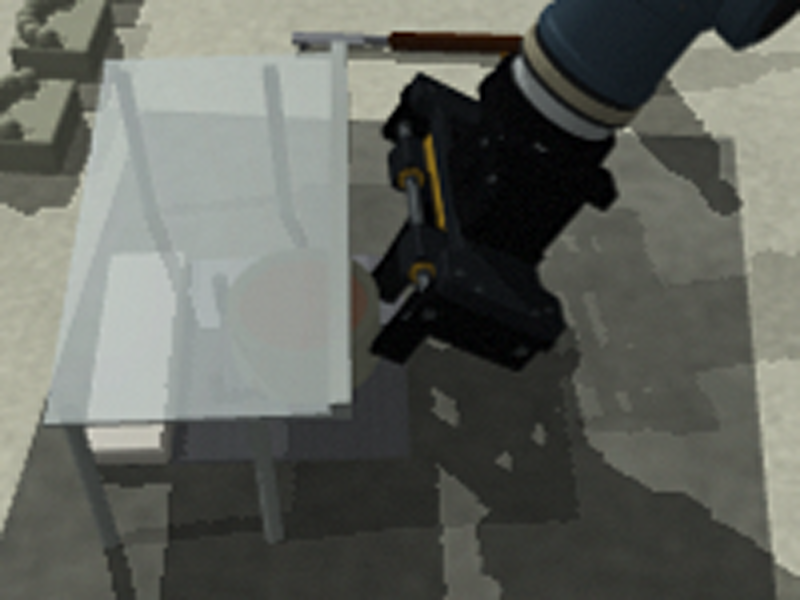

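The dish is under the guard at zoom (300,310) and the gripper is clear of the bar. Now I push slowly, watching the force.

Request:
{"method": "move_arm", "body": {"motion": "0 0.008 0 0.006 0; 0 0.017 -0.001 0.011 0; 0 0.025 -0.001 0.017 0; 0 0.034 -0.001 0.022 0; 0 0.034 -0.001 0.022 0"}}

```text
time: 18.32
position: [0.6186, -0.0486, 0.0283]
tool_rot: [0.955, 0.07, 0.28, -0.064]
ft_force: [-1.7, 0.5, 0.1]
grip_width: 0.0438
grip_force: 1.0
```

Request:
{"method": "move_arm", "body": {"motion": "0 0.004 0 0.003 0; 0 0.008 0 0.006 0; 0 0.013 0 0.008 0; 0 0.013 0 0.008 0"}}

```text
time: 18.65
position: [0.6213, -0.0481, 0.0283]
tool_rot: [0.955, 0.07, 0.279, -0.064]
ft_force: [-2.3, -0.9, -0.2]
grip_width: 0.0433
grip_force: 1.1
```

Request:
{"method": "move_arm", "body": {"motion": "0 0.004 0 0.003 0; 0 0.008 0 0.006 0; 0 0.008 0 0.006 0"}}

```text
time: 18.9
position: [0.6233, -0.0477, 0.0281]
tool_rot: [0.955, 0.07, 0.279, -0.064]
ft_force: [-2.6, -1.0, 1.2]
grip_width: 0.0434
grip_force: 1.3
```

Request:
{"method": "move_arm", "body": {"motion": "0 0.004 0 0.003 0; 0 0.008 0 0.006 0; 0 0.008 0 0.006 0"}}

```text
time: 19.15
position: [0.6248, -0.0474, 0.0279]
tool_rot: [0.956, 0.07, 0.279, -0.064]
ft_force: [-3.6, -0.7, 1.2]
grip_width: 0.0435
grip_force: 2.0
```

```bash
python3 - <<'E'
from st import *
o,M=st();print(o['ft_force'])
for n in("side","scene"):
  p,_=robot.camera(n);cv2.imwrite(f"/tmp/{n}4.png",p[:,:,::-1])
a=cv2.imread("/tmp/side4.png")[135:225,170:290];b=cv2.imread("/tmp/scene4.png")[145:275,170:320]
cv2.imwrite("pics/s4.png",np.hstack([cv2.resize(a,(400,300),interpolation=2),cv2.resize(b,(400,347),interpolation=2)[:300]]))
E
```

```text
19.15 [-0.435  0.803  1.951  1.739  0.381 -0.674] [ 0.6248 -0.0474  0.0279]
[[ 0.834  0.169  0.524]
 [ 0.098 -0.982  0.161]
 [ 0.542 -0.083 -0.836]]
[-3.56267544 -0.7265515   1.18496996]
```

View pics/s4.png

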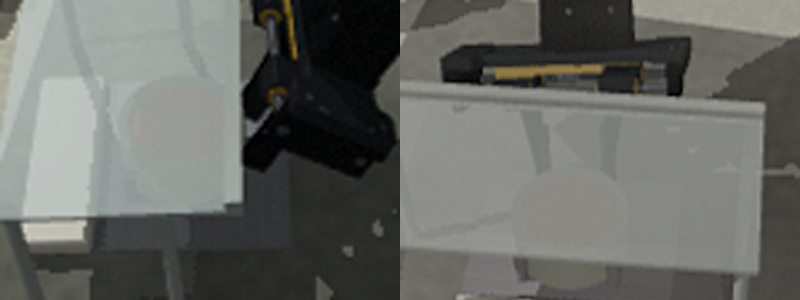

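Both views show the dish under the guard with the body clear of the bar, and the force is starting to rise. Continuing in 1 mm steps.

Request:
{"method": "move_arm", "body": {"motion": "0 0.004 0 0.003 0; 0 0.004 0 0.003 0"}}

```text
time: 19.42
position: [0.6252, -0.0472, 0.0277]
tool_rot: [0.956, 0.07, 0.279, -0.064]
ft_force: [-6.2, -0.4, 2.9]
grip_width: 0.0435
grip_force: 3.1
```

Request:
{"method": "move_arm", "body": {"motion": "0 0.004 0 0.003 0; 0 0.004 0 0.003 0"}}

```text
time: 19.58
position: [0.6255, -0.047, 0.0275]
tool_rot: [0.956, 0.07, 0.278, -0.064]
ft_force: [-8.3, -0.8, 5.0]
grip_width: 0.0438
grip_force: 4.2
```

Request:
{"method": "move_arm", "body": {"motion": "0 0.003 0 0.002 0; 0 0.003 0 0.002 0; 0 0.003 0 0.002 0"}}

```text
time: 19.83
position: [0.6256, -0.0468, 0.0275]
tool_rot: [0.956, 0.07, 0.278, -0.064]
ft_force: [-10.4, -1.8, 4.8]
grip_width: 0.0436
grip_force: 4.9
```

```bash
python3 - <<'E'
from st import *
o,M=st();print(o['ft_force'])
p,_=robot.camera("scene");m=cv2.imread("/tmp/scene4.png")
cv2.imwrite("pics/s5.png",cv2.resize(p[200:275,210:310,::-1],(800,600),interpolation=cv2.INTER_CUBIC))
s=np.array([.6751,-.0361,.1229])
for nm,P in(("home rim far",(.045,0,.045)),("pinL foot",(.0354,.0354,.005)),("pinR foot",(.0354,-.0354,.005)),("rimL",(0,.045,.045)),("rimR",(0,-.045,.045))):
  u=proj("scene",toW(s,[P]))[0];print(nm,((u-[210,200])*8).round())
E
```

```text
19.83 [-0.432  0.804  1.948  1.728  0.378 -0.66 ] [ 0.6256 -0.0468  0.0275]
[[ 0.836  0.169  0.522]
 [ 0.098 -0.982  0.16 ]
 [ 0.54  -0.083 -0.838]]
[-10.35675083  -1.76668554   4.81635728]
home rim far [167. 335.]
pinL foot [319. 413.]
pinR foot [ 45. 391.]
rimL [369. 207.]
rimR [ 18. 182.]
```

View pics/s5.png

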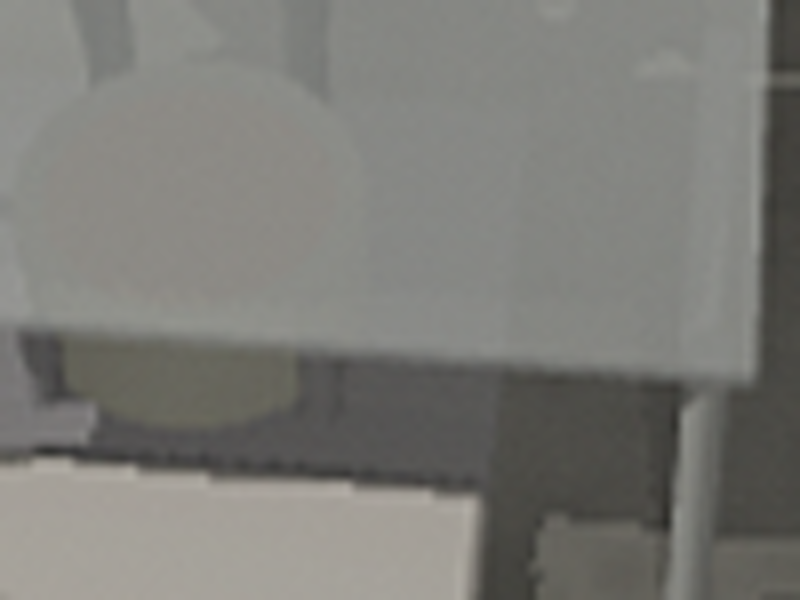

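The picture shows the dish wall (65–300) seated between both pins, at (45,370) and (320,385), with the rim where home predicts it. The press is about 10 N at the wrist, less the sliding friction. Now I back off.

Request:
{"method": "move_arm", "body": {"motion": "0 -0.008 0 -0.005 0; 0 -0.017 -0.001 -0.011 0; 0 -0.034 -0.002 -0.022 0; 0 -0.07 -0.004 -0.045 0; 0 -0.13 -0.007 -0.085 0; 0 -0.19 -0.011 -0.124 0; 0 -0.25 -0.014 -0.163 0; 0 -0.25 -0.014 -0.163 0; 0 -0.25 -0.014 -0.163 0; 0 -0.25 -0.014 -0.163 0"}}

```text
time: 20.72
position: [0.57, -0.0549, 0.0285]
tool_rot: [0.955, 0.07, 0.28, -0.063]
ft_force: [1.2, -0.0, -0.3]
grip_width: 0.0433
grip_force: 0.0
```

```bash
python3 - <<'E'
from st import *
o,M=st();print(o['ft_force'])
a=cv2.imread("/tmp/scene4.png")
p,_=robot.camera("scene");cv2.imwrite("pics/s6.png",cv2.resize(p[200:275,210:310,::-1],(800,600),interpolation=cv2.INTER_CUBIC))
E
```

```text
20.72 [-0.507  0.798  2.084  1.946  0.44  -0.974] [ 0.57   -0.0549  0.0285]
[[ 0.833  0.17   0.527]
 [ 0.098 -0.982  0.16 ]
 [ 0.545 -0.082 -0.835]]
[ 1.15210435 -0.02797356 -0.28040041]
```

View pics/s6.png

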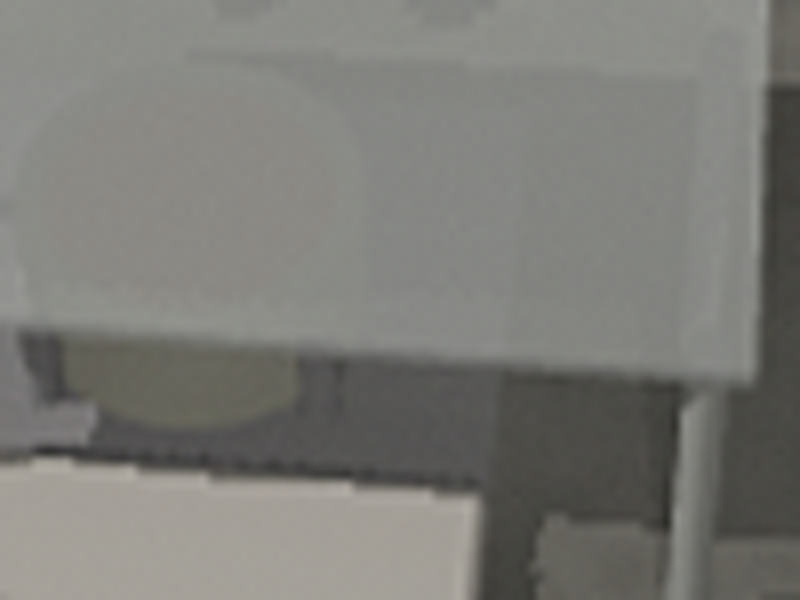

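The dish hasn't moved (wall 65–300, between both pins) and the fingers are clear. Handing in.

```bash
python3 -c "
from rig import robot
print(robot.hand_in())"
```

```text
the job is handed in; nothing more can be done
None
```

I slid the dish up onto the plate and against both stop pins, pressed it there with about 10 N at the wrist (an estimated 7–8 N on the pins after friction), backed off clear and handed the job in at about 21 s; the hand-in returned no verdict.

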